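# Check a screw lid on the thread gauge and sort it

## Task

Take the screw lid from the round cork mat and screw it clockwise onto the thread gauge until it stops, snug but not forced, so that it presses one of the gauge's two tell-tales down: the shoulder ring if it goes fully home, the nose pin if it stops short. Then unscrew it and set it down upright near the middle of the square wooden tray if it went fully home, of the round clay dish if it stopped short. Touch the gauge with the lid only, and leave the other lid on its tile, the mug, the jar and the bowl where they are.

Things in the scene. Friction and masses are not known exactly. Their poses are not given: they have to be found in the camera images.
- lid_a_mid (a point): A white screw lid standing rim down: round skirt 48 mm across, 37 mm high, open below; on its flat top a flat-sided blade grip 42 mm long (along the lid's x), 14 mm wide (y), 22 mm high: 59 mm in all. About 0.1 kg. This point: the lid's centre, 29.5 mm above its rim; z up. The two lids look the same; only trying shows whether one goes home.
- lid_b_mid (a point): A white screw lid standing rim down: round skirt 48 mm across, 37 mm high, open below; on its flat top a flat-sided blade grip 42 mm long (along the lid's x), 14 mm wide (y), 22 mm high: 59 mm in all. About 0.1 kg. This point: the lid's centre, 29.5 mm above its rim; z up. The two lids look the same; only trying shows whether one goes home.
- gauge_seat (a point): On the axis of the thread gauge, on its flat shoulder (58 mm disc, 34 mm above the bench) where a lid's rim rests when fully home; the lid's centre is then 29.5 mm above this point and its x axis along this point's x, either way round (to some 0.2 rad). A bad lid stops hard about 3.5 mm (0.7 rad) before home and wedges in the thread if turned on.
- gauge_nose (a point): Middle of the post's flat nose, 26 mm above the shoulder, axes as gauge_seat. A lid let down with its x axis 1.75 to 2.2 rad counter-clockwise (from above) of this x, or half a turn from that, drops into the thread 7 to 9 mm above home; then it turns clockwise, sinking with the thread. Let down less far round it lands on the crest, some 15 mm higher, and must be turned back until it drops.
- shoulder_ring (a joint): Steel tell-tale ring round the post, 53 mm across, standing 2.5 mm proud of the shoulder (0). A lid that goes fully home presses it flush (0.0025 m) against 1.5 N of friction, and it stays down.
- nose_pin (a joint): Steel tell-tale pin, 10 mm across, standing 2.5 mm proud of the nose (0). A bad lid has a lump inside that presses it flush (0.0025 m) against 1.5 N of friction where the lid stops short; it stays down. A sound lid does not touch it.
- mat: Round cork mat, 90 mm across, 6 mm thick, fixed to the bench; the lid to be checked stands on it. Origin: centre of its underside.
- tile: Square glazed tile, 85 x 85 x 6 mm, fixed to the bench; the other lid waits on it. Origin: centre of its underside.
- tray_floor (a point): Square wooden tray, 130 x 130 mm outside, 18 mm high, walls 6 mm, fixed, for lids that go fully home. This point: centre of its inner floor, 5 mm above the bench.
- dish_floor (a point): Round shallow clay dish, 132 mm across the rim, 18 mm high, wall 6 mm, fixed, for lids that stop short. This point: centre of its inner floor, 6 mm above the bench.
- lid_a: The lid of point lid_a_mid. Origin: centre of its rim. Inside the skirt two lugs 5 mm thick, centres 7 mm above the rim, point inwards along the lid's +x and -x: a half turn makes no difference.
- lid_b: The lid of point lid_b_mid. Origin: centre of its rim. Inside the skirt two lugs 5 mm thick, centres 7 mm above the rim, point inwards along the lid's +x and -x: a half turn makes no difference.
- gauge: The thread gauge: an upright aluminium post with a coarse two-start right-hand thread on a fixed wooden block 110 x 110 x 18 mm, sides along x and y; origin under the block's centre. Thread 31 mm across, core 21 mm; the lid's lugs pass the core with 1.5 mm to spare. Lead 30 mm a turn (4.8 mm per rad); play of the lugs in the slot about 1.7 mm up and down. Snug at the stop is a thrust of some 12 N; it must never be loaded over 60 N.
- mug: Bystander: a white mug, 76 mm across, 95 mm high; origin under its centre.
- jar: Bystander: a black glaze jar, 60 mm across, 85 mm high; origin under its centre.
- bowl: Bystander: a small clay bowl, 110 mm across, 50 mm high; origin under its centre.
Mind the look-alikes: they are no part of the job. What is shaped like the tile but orange is not meant. Leave any turquoise look-alike of the gauge alone.

How it is judged:
By the outcome, as a careful person would: the job done as asked, in the order asked, and still so for the second after the job is handed in, with the robot touching nothing.
It also fails if it takes over 72 s, if anything falls off the work surface, if the arm or the gripper's body presses on something with over 40 N, if the wrist force passes 120 N, or if a joint passes its speed limit or range.

## Robot

A 6-joint arm with a two-finger parallel gripper is mounted at the origin on the work surface. World frame = base frame: x ahead of the robot, y to its left, z up, the work surface at z = 0. Lengths are in m, angles in rad, forces in N, time in s.
With the tool pointing down it reaches from about 0.275 to 1 m from the base axis. Payload 8.4 kg.
Tool frame: the origin (TCP) lies at the very end of the fingers, on their centre line; the grasp point (between the pads) lies 19 mm behind it; z points along the fingers, y is the direction in which the jaws open and shut (so a half turn about z gives the same grasp; the last joint's range is limited). The gripper opens to 85 mm and grips with 20 to 120 N. Pads are 22 mm wide; open, the fingers measure 114 mm over their backs; the gripper's body (76 mm by 85 mm) begins 54 mm behind the grasp point. The pads swing forward as they close: fully open they stand 13 mm farther back than shut.
Start: joints at [-0.002, 0.353, 1.633, -0, 1.155, -0.002], TCP at [0.625, -0, 0.231] pointing down, gripper open.
Joint ranges: [-2.63, 2.63], [-0.92, 2.1], [0.06, 2.66], [-1.3, 4.44], [0, 2.69], [-3.02, 3.02]. Speed limits (rad/s): [2.22, 2.22, 2.79, 3.14, 3.14, 3.14].

## Interface

Orientations are given as a unit quaternion [x, y, z, w].
In Python, from plant import robot gives the robot as it stands.
- The arm moves only by the shell command python3 -m crank 'ROWS'. ROWS is JSON, a list of rows, each a list of 3 entries, a list of its own where there are three numbers: the turn, a rotation vector about the tool's x, y, z in units of 10 degrees (1.0 is 10 degrees), then the shift along the tool's x, y, z in units of 50 mm (1.0 is 50 mm), then the closure, from 0 (fully open) to 1 (shut). In form: [[[rx, ry, rz], [x, y, z], hand], ...]. A call has 1 to 10 rows; each row shifts and turns the commanded pose from where the row before left it, along the tool's axes as they then stand; what a row does not reach is not made up. A row lasts 1/8 s, in which the tool goes at most 62.5 mm and 10.7 degrees, less where a joint would pass 70% of its speed; a pose out of reach is approached as far as the arm can. A call is refused whole if a number of a shift passes 1 or a number of a turn 1, either way. A call with a gripper value outside its range is refused whole. The fingers move at their own pace and stop on an object; the grip force is fixed at half the most. Time passes only in rows, so rows that do not move let the fingers close. It gives the time, the measured TCP pose, the force and the opening at its end, in the units of the state.
- robot.sense(): the state, without advancing time (a new reading comes with each control period).
- robot.grab_frame(name): name is "scene" or "side" or "wrist"; returns a dict with "frame" (400x640x3 uint8, red, green, blue), "mtx" (3x3 intrinsics, pixels), "cam_to_world" (4x4, takes a point from camera to world coordinates). Camera axes: x right, y down, z forward; pixel columns grow to the right and rows downward; lengths in m; the calibration is good to about 2 mm. A picture is of the moment at which its call begins. There is no depth.
- robot.hand_in(): hands the job in, once; it reports no verdict.
The state is a dict: "time_s": time; "joint_positions": joint angles; "dq": joint speeds; "joint_torque": joint torques, N m; "ee_pos": TCP position; "ee_rot": TCP orientation; "wrist_force": force on the tool from outside, world axes, zero at the start; "moment": the same for the moment, N m; "finger_gap": finger opening in m.
Only numpy, scipy, OpenCV 4.12 (cv2) and the standard library are available. Lean on these libraries where they do the work, as an engineer would, in place of code of your own. Each camera call takes 0.05 s, during which the arm holds its last target. There are 200 camera calls.

## Working session

There is one attempt and no reset: what is moved stays moved. The work goes in short steps, Python scripts to look and compute and a shell command to move; the robot and the scene stay as the last step left them, time stands still between calls to the robot, and variables do not carry over. Pictures are saved under pics/ and viewed, about 8 in all and at most 12, crops included, and the job is handed in when it is done.

```bash
mkdir -p pics; ls
python3 - <<'E'
from plant import robot
import cv2,json,numpy as np
for n in ("scene","side"):
    f=robot.grab_frame(n); cv2.imwrite(f"pics/{n}0.png",f["frame"][:,:,::-1])
    np.savez(f"pics/{n}0.npz",**f); print(n,f["mtx"].round(1).tolist(),f["cam_to_world"].round(3).tolist())
print(robot.sense())
E
```

```text
pics
scene [[365.2, 0.0, 322.4], [0.0, 365.2, 199.4], [0.0, 0.0, 1.0]] [[0.808, 0.325, -0.49, 1.183], [0.588, -0.442, 0.677, -0.782], [0.003, -0.836, -0.549, 0.73], [0.0, 0.0, 0.0, 1.0]]
side [[380.3, 0.0, 320.9], [0.0, 380.3, 199.3], [0.0, 0.0, 1.0]] [[0.695, -0.494, 0.523, 0.101], [-0.719, -0.48, 0.503, -0.48], [0.003, -0.725, -0.689, 0.765], [0.0, 0.0, 0.0, 1.0]]
{'time_s': 0.1, 'joint_positions': array([-2.39011733e-03,  3.53566768e-01,  1.63405425e+00, -1.49622263e-05,
        1.15518646e+00, -2.42115676e-03]), 'dq': array([ 1.97456732e-04, -2.34547922e-03,  5.76494621e-05,  4.75472307e-04,
       -1.17274989e-03, -1.08820935e-03]), 'joint_torque': array([ 4.27485766e-04, -6.06356549e+01, -3.42817569e+01, -7.40920814e-05,
        3.91241178e-03, -4.99377973e-05]), 'ee_pos': array([6.24581238e-01, 2.48794182e-06, 2.30646679e-01]), 'ee_rot': array([ 7.07093538e-01,  7.07119763e-01, -4.33320626e-04, -4.25710487e-04]), 'wrist_force': array([0.69683465, 1.08280473, 0.04391698]), 'moment': array([0.02734851, 0.00204908, 0.02848042]), 'finger_gap': 0.08570801785690936}
```

View pics/scene0.png

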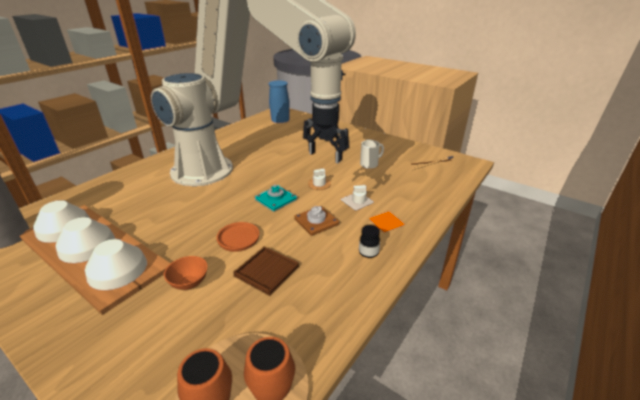

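View pics/side0.png

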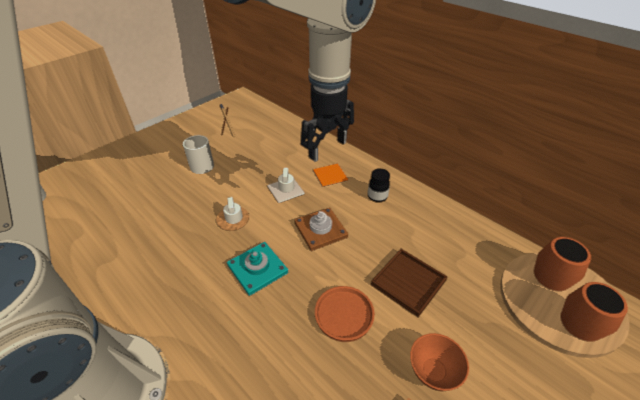

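Side view: the lid on the round mat is at (232,212) and the other lid, on its tile, at (286,183). There are two gauges: wooden block with aluminium post (320,225), and turquoise look-alike (257,265), so the wooden one is meant. The tray is at (408,280), the dish at (344,313), the bowl at (439,362), the jar at (378,185), the mug at (197,155), and the orange look-alike of the tile at (331,174). Next: rough positions and one enlarged crop to confirm.

```bash
cat > h.py <<'E'
import numpy as np,cv2
def ray(f,uv):
    T=f["cam_to_world"];d=T[:3,:3]@np.linalg.solve(f["mtx"],[uv[0],uv[1],1.]);return T[:3,3],d/np.linalg.norm(d)
def onz(f,uv,z):
    o,d=ray(f,uv);return o+d*(z-o[2])/d[2]
def tri(f,a,g,b):
    A=[];B=[]
    for F,u in((f,a),(g,b)):
        o,d=ray(F,u);P=np.eye(3)-np.outer(d,d);A.append(P);B.append(P@o)
    return np.linalg.lstsq(np.vstack(A),np.hstack(B),rcond=None)[0]
def proj(f,p):
    T=f["cam_to_world"];c=T[:3,:3].T@(np.array(p)-T[:3,3]);q=f["mtx"]@c;return q[:2]/q[2]
E
python3 - <<'E'
from h import *
s=np.load("pics/side0.npz")
for n,u,z in [("lidA top",(231,199),.065),("mat",(233,216),.006),("tile",(286,189),.006),("gauge block",(321,229),.018),("turq",(257,268),.018),("tray",(409,282),.01),("dish",(344,313),.012),("bowl",(439,350),.05),("jar",(379,176),.085),("mug",(196,143),.095)]: print(n,onz(s,u,z).round(3))
im=s["frame"][:,:,::-1]
cv2.imwrite("pics/crop1.png",cv2.resize(im[160:300,190:390],None,fx=4,fy=4,interpolation=cv2.INTER_CUBIC))
E
```

```text
lidA top [0.465 0.204 0.065]
mat [0.459 0.201 0.006]
tile [0.636 0.179 0.006]
gauge block [ 0.586 -0.014  0.018]
turq [0.389 0.009 0.018]
tray [ 0.615 -0.273  0.01 ]
dish [ 0.448 -0.218  0.012]
bowl [ 0.499 -0.415  0.05 ]
jar [ 0.797 -0.034  0.085]
mug [0.523 0.452 0.095]
```

View pics/crop1.png

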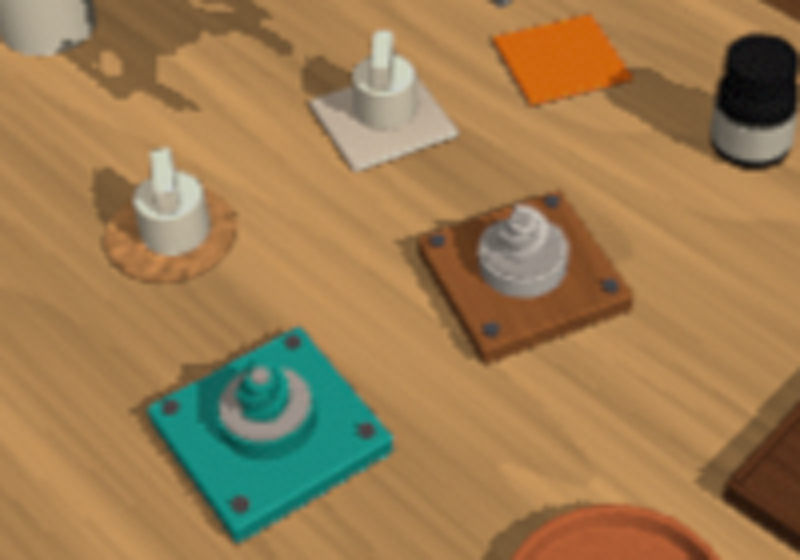

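The crop confirms it: white lid on the round cork mat (crop 170,210), aluminium gauge on the wooden block (crop 523,255). The turquoise gauge and the orange tile are look-alikes. I grab a wrist view of the gauge from here, then go over the mat.

```bash
cat >> h.py <<'E'
def shot(n,name):
    from plant import robot
    f=robot.grab_frame(n);np.savez(f"pics/{name}.npz",**f);cv2.imwrite(f"pics/{name}.png",f["frame"][:,:,::-1]);return f
E
python3 -c "
from h import *
f=shot('wrist','w0');print(f['mtx'].round(1).tolist(),f['cam_to_world'].round(3).tolist())"
python3 -m crank '[[[0,0,0],[0.8,-0.6,0],0],[[0,0,0],[0.8,-0.6,0],0],[[0,0,0],[0.8,-0.6,0],0],[[0,0,0],[0.8,-0.6,0],0],[[0,0,0],[0.4,-0.3,0],0],[[0,0,0],[0,0,0],0],[[0,0,0],[0,0,0],0]]'
python3 -c "
from h import *
f=shot('wrist','w1');print(f['mtx'].round(1).tolist(),f['cam_to_world'].round(3).tolist())
cv2.imwrite('pics/w01.png',cv2.resize(np.hstack([np.load('pics/w0.npz')['frame'],f['frame']])[:,:,::-1],(800,250),interpolation=3))"
```

```text
[[276.0, 0.0, 318.8], [0.0, 276.0, 197.7], [0.0, 0.0, 1.0]] [[1.0, 0.001, -0.001, 0.625], [0.001, -0.956, -0.292, 0.074], [-0.001, 0.292, -0.956, 0.374], [0.0, 0.0, 0.0, 1.0]]
time_s: 1.02
ee_pos: [0.4904, 0.1796, 0.2313]
ee_rot: [0.707, 0.707, -0.0, 0.0]
wrist_force: [0.4, 0.6, 0.4]
finger_gap: 0.0854
[[276.0, 0.0, 318.8], [0.0, 276.0, 197.7], [0.0, 0.0, 1.0]] [[1.0, 0.001, 0.001, 0.49], [0.001, -0.956, -0.292, 0.254], [0.0, 0.292, -0.956, 0.375], [0.0, 0.0, 0.0, 1.0]]
```

View pics/w01.png

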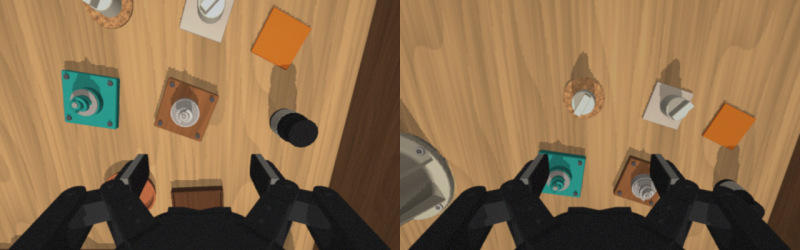

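Run:
```python
from h import *
a=np.load("pics/w1.npz")["frame"];b=np.load("pics/w0.npz")["frame"]
A=cv2.resize(a[125:195,250:330],(400,350),interpolation=3);B=cv2.resize(b[110:235,230:365],(400,370),interpolation=3)
c=np.zeros((370,800,3),np.uint8);c[:350,:400]=A;c[:,400:]=B
cv2.imwrite("pics/c2.png",c[:,:,::-1])
h=cv2.cvtColor(a[125:195,250:330],cv2.COLOR_RGB2HSV);print(np.unique(h[...,2][h[...,1]<50]//10*10,return_counts=True))
```

```text
(array([ 90, 100, 110, 120, 130, 140, 150, 160, 170, 180, 190, 200],
      dtype=uint8), array([  3,  39,  43,  19,  28,  25,  50, 224,  63, 104, 587,   6]))
```

View pics/c2.png

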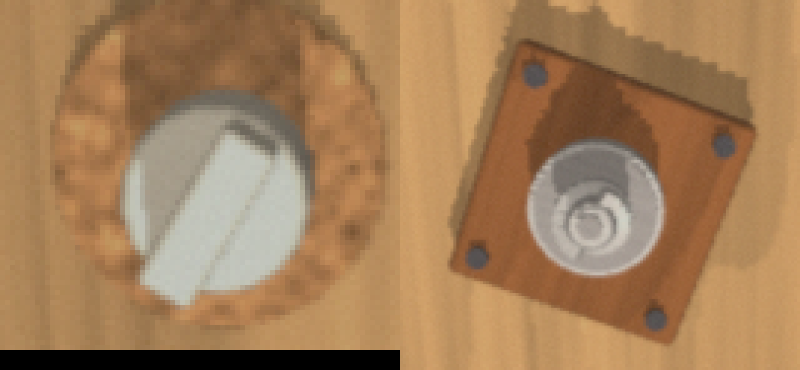

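Left, the lid's blade: top corners at (228,132), (272,155), (188,306), (140,283) in the crop. Right, the gauge: screws at (535,74), (724,146), (655,319), (477,257) and the shoulder disc centred near (596,207). I cast these onto their planes.

Run:
```python
from h import *
w1=np.load("pics/w1.npz");w0=np.load("pics/w0.npz")
q=np.array([(228,132),(272,155),(188,306),(140,283)])/5+[250,125]
P=np.array([onz(w1,u,.065) for u in q]);print("blade",P.mean(0).round(4));
for i,j in((0,3),(1,2),(0,1),(3,2)):
  d=P[i]-P[j];print(np.linalg.norm(d).round(4),np.arctan2(d[1],d[0]).round(3))
k=135/400
f=lambda L:(np.array(L)-[400,0])*k+[230,110]
S=np.array([onz(w0,u,.018) for u in f([(535,74),(724,146),(655,319),(477,257)])]);print("screws",S.mean(0).round(4))
for i,j in((1,0),(2,3),(0,3),(1,2)):
  d=S[i]-S[j];print(np.linalg.norm(d).round(4),np.arctan2(d[1],d[0]).round(3))
print("disc",onz(w0,f([(596,207)])[0],.034).round(4),"nose",onz(w0,f([(589,225)])[0],.0625).round(4))
```

```text
blade [0.459  0.1935 0.065 ]
0.0406 1.024
0.0403 1.053
0.011 2.658
0.0122 2.677
screws [ 0.595  -0.0075  0.018 ]
0.0868 -0.361
0.0864 -0.355
0.0868 1.217
0.0864 1.212
disc [ 0.5955 -0.0058  0.034 ] nose [ 0.595  -0.0064  0.0625]
```

```bash
python3 -m crank '[[[0,0,0],[0.28,-0.63,0],0.3],[[0,0,0.76],[0,0,0.5],0.3],[[0,0,0.76],[0,0,0.5],0.3],[[0,0,0.76],[0,0,0.4],0.3],[[0,0,0.76],[0,0,0.4],0.3],[[0,0,0],[0,0,0],0.3],[[0,0,0],[0,0,0],0.3]]'
python3 - <<'E'
from h import *
f=shot('wrist','w2');print(proj(f,(.459,.1935,.065)))
cv2.imwrite('pics/c3.png',cv2.resize(f['frame'][100:400,140:500,::-1],(720,600),interpolation=3))
E
```

```text
time_s: 1.95
ee_pos: [0.4592, 0.1937, 0.1418]
ee_rot: [0.867, 0.498, 0.0, 0.0]
wrist_force: [0.8, -0.1, -0.1]
finger_gap: 0.0599
[318.79172503 206.083814  ]
```

View pics/c3.png

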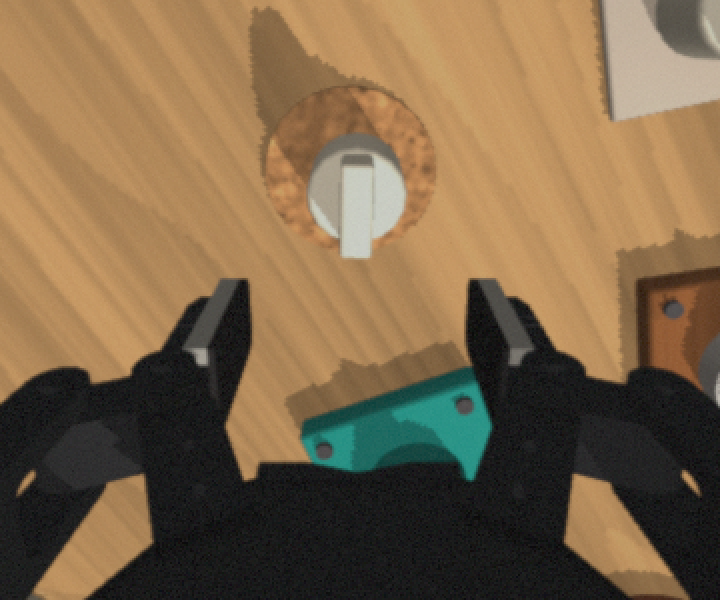

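The blade is aligned with the tool axes and centred at crop (357,210), which matches the prediction. I descend and grip.

```bash
python3 -m crank '[[[0,0,0],[0,0,0.6],0.3],[[0,0,0],[0,0,0.6],0.3],[[0,0,0],[0,0,0.5],0.3],[[0,0,0],[0,0,0.2],0.3],[[0,0,0],[0,0,0],0.3],[[0,0,0],[0,0,0],1],[[0,0,0],[0,0,0],1],[[0,0,0],[0,0,0],1],[[0,0,0],[0,0,0],1],[[0,0,0],[0,0,0],1]]'
```

```text
time_s: 3.25
ee_pos: [0.459, 0.1942, 0.0471]
ee_rot: [0.868, 0.497, 0.001, 0.0]
wrist_force: [-0.2, -0.1, 6.4]
finger_gap: 0.0126
```

```bash
python3 -m crank '[[[0,0,0],[0,0,-0.3],1],[[0,0,0],[0,0,-0.6],1],[[0,0,-0.76],[0,0,-0.6],1],[[0,0,-0.76],[0,0,-0.6],1],[[0,0,-0.76],[0,0,0],1],[[0,0,-0.76],[0,0,0],1],[[0,0,0],[-0.4,0.27,0],1],[[0,0,0],[-0.8,0.54,0],1],[[0,0,0],[-0.8,0.54,0],1],[[0,0,0],[-0.8,0.54,0],1]]'
python3 -m crank '[[[0,0,0],[-0.8,0.54,0],1],[[0,0,0],[-0.4,0.29,0],1],[[0,0,0],[0,0,0],1],[[0,0,0],[0,0,0],1]]'
python3 - <<'E'
from h import *
f=shot('wrist','w3');g=shot('side','s3')
a=cv2.resize(f['frame'][100:400,140:500],(400,333),interpolation=3);u=proj(g,(.595,-.006,.09)).astype(int)
b=cv2.resize(g['frame'][u[1]-50:u[1]+50,u[0]-60:u[0]+60],(400,333),interpolation=3);print(u)
cv2.imwrite('pics/c4.png',np.hstack([a,b])[:,:,::-1])
from plant import robot;print(robot.sense()['ee_pos'],robot.sense()['joint_positions'])
E
```

```text
time_s: 4.5
ee_pos: [0.5537, 0.0528, 0.1524]
ee_rot: [0.707, 0.707, 0.0, 0.0]
wrist_force: [1.1, -0.1, -0.7]
finger_gap: 0.0127
time_s: 5.0
ee_pos: [0.5936, -0.0052, 0.1513]
ee_rot: [0.707, 0.707, -0.0, -0.0]
wrist_force: [1.2, 1.1, -1.6]
finger_gap: 0.0127
[321 206]
[ 0.59370435 -0.00488986  0.15132811] [-1.09078366e-02  3.91888712e-01  1.77257474e+00  3.03778384e-04
  9.77865304e-01 -1.21870250e-02]
```

View pics/c4.png

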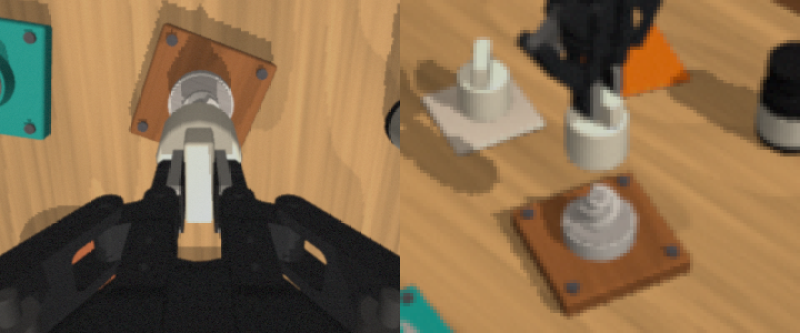

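Run:
```python
from h import *
w=np.load("pics/w3.npz");s=np.load("pics/s3.npz");g=np.load("pics/scene0.npz")
P=np.array([onz(w,np.array(u)*.9+[140,100],.018) for u in [(172,39),(262,73),(141,127)]]);print("w3 screws",((P[1]+P[2])/2).round(4))
Q=np.array([onz(s,(np.array(u)-[400,0])*.3+[261,156],.018) for u in [(527,214),(622,181),(671,251),(572,288)]]);print("side screws",Q.mean(0).round(4))
# lid top blade far end corners (w3)
zt=.1513-.0411+.059
B=np.array([onz(w,np.array(u)*.9+[140,100],zt) for u in [(186,141),(213,141),(187,222),(212,222)]]);print("blade",B.round(4).tolist())
f=s['frame'];u=proj(s,(.5937,-.005,.13));print(u)
# skirt silhouette extents in side view, white mask
h=cv2.cvtColor(f,cv2.COLOR_RGB2HSV);m=((h[...,1]<40)&(h[...,2]>110)).astype(np.uint8)
n,l,st,c=cv2.connectedComponentsWithStats(m)
for i in range(1,n):
  x,y,ww,hh,a=st[i]
  if a>60 and 280<c[i][0]<360 and 150<c[i][1]<240: print(st[i],c[i])
```

```text
w3 screws [ 0.5945 -0.0075  0.018 ]
side screws [ 0.5935 -0.0049  0.018 ]
blade [[0.5879, 0.0158, 0.1692], [0.5999, 0.0159, 0.1692], [0.5879, -0.0265, 0.1692], [0.6, -0.0264, 0.1692]]
[320.58218446 194.75544409]
[283 168  11  16  90] [287.26666667 176.06666667]
[313 190  16   7  65] [320.32307692 193.61538462]
[310 212  21  22 314] [321.00636943 223.34076433]
```

```bash
python3 -m crank '[[[0,0,0],[-0.03,0.015,0.4],1],[[0,0,0],[0,0,0.4],1],[[0,0,0],[0,0,0.2],1],[[0,0,0],[0,0,0.02],1],[[0,0,0],[0,0,0.0],1]]'
python3 -m crank '[[[0,0,0],[0,0,0.04],1],[[0,0,0],[0,0,0.04],1],[[0,0,0],[0,0,0.04],1],[[0,0,0],[0,0,0],1]]'
```

```text
time_s: 5.72
ee_pos: [0.5956, -0.0073, 0.1009]
ee_rot: [0.707, 0.707, 0.0, 0.0]
wrist_force: [0.6, 0.2, -1.5]
finger_gap: 0.0125
time_s: 6.22
ee_pos: [0.5951, -0.0075, 0.0941]
ee_rot: [0.707, 0.707, -0.0, -0.0]
wrist_force: [-0.5, 0.1, -1.1]
finger_gap: 0.0124
```

```bash
python3 -m crank '[[[0,0,0],[0,0,0.06],1],[[0,0,0],[0,0,0.06],1],[[0,0,0],[0,0,0],1]]'
python3 -m crank '[[[0,0,0],[0,0,0.04],1],[[0,0,0],[0,0,0.04],1],[[0,0,0],[0,0,0],1]]'
```

```text
time_s: 6.6
ee_pos: [0.595, -0.0075, 0.0879]
ee_rot: [0.707, 0.707, -0.0, -0.0]
wrist_force: [-0.9, 0.2, -1.1]
finger_gap: 0.0126
time_s: 6.98
ee_pos: [0.5951, -0.0075, 0.0841]
ee_rot: [0.707, 0.707, -0.0, -0.0]
wrist_force: [0.5, -0.6, -1.3]
finger_gap: 0.0129
```

```bash
python3 -m crank '[[[0,0,0],[0,0,0.02],1],[[0,0,0],[0,0,0.0],1]]'
python3 -m crank '[[[0,0,0],[0,0,0.02],1],[[0,0,0],[0,0,0],1]]'
```

```text
time_s: 7.22
ee_pos: [0.5953, -0.0075, 0.0833]
ee_rot: [0.707, 0.707, 0.0, 0.0]
wrist_force: [-0.1, 0.1, -0.7]
finger_gap: 0.0124
time_s: 7.48
ee_pos: [0.5956, -0.0075, 0.083]
ee_rot: [0.707, 0.707, 0.0, 0.0]
wrist_force: [-0.7, 0.2, 6.8]
finger_gap: 0.0125
```

```bash
python3 -m crank '[[[0,0,0],[0,0,-0.015],1],[[0,0,0.9],[0,0,0.015],1],[[0,0,0.9],[0,0,0.015],1],[[0,0,0],[0,0,0],1]]'
cat > st.py <<'E'
from plant import robot;import numpy as np
s=robot.sense();q=s['ee_rot'];from scipy.spatial.transform import Rotation as R
y=R.from_quat(q).as_matrix()[:,1];print(s['ee_pos'].round(4),"F",s['wrist_force'].round(1),"M",s['moment'].round(3),"yawdeg",np.degrees(np.arctan2(y[1],y[0])).round(1),"q6",s['joint_positions'][5].round(2))
E
python3 st.py
```

```text
time_s: 7.98
ee_pos: [0.5954, -0.0075, 0.0816]
ee_rot: [0.809, 0.588, 0.0, 0.0]
wrist_force: [0.5, -0.8, 0.8]
finger_gap: 0.0125
[ 0.5954 -0.0075  0.0816] F [ 0.5 -0.8  0.8] M [0.044 0.017 0.018] yawdeg -17.9 q6 0.3
```

```bash
python3 -m crank '[[[0,0,0.9],[0,0,0.015],1],[[0,0,0.9],[0,0,0.015],1],[[0,0,0],[0,0,0],1]]'; python3 st.py
```

```text
time_s: 8.35
ee_pos: [0.5953, -0.0075, 0.0801]
ee_rot: [0.89, 0.456, 0.0, 0.0]
wrist_force: [0.1, 0.3, 1.9]
finger_gap: 0.0126
[ 0.5953 -0.0075  0.0801] F [0.1 0.3 1.9] M [ 0.057  0.016 -0.04 ] yawdeg -35.8 q6 0.61
```

```bash
python3 -m crank '[[[0,0,0.9],[0,0,0.005],1],[[0,0,0.9],[0,0,0.015],1],[[0,0,0],[0,0,0],1]]'; python3 st.py; python3 -m crank '[[[0,0,0.7],[0,0,0.0115],1],[[0,0,0],[0,0,0],1]]'; python3 st.py
```

```text
time_s: 8.72
ee_pos: [0.5951, -0.0075, 0.0788]
ee_rot: [0.95, 0.312, -0.0, -0.0]
wrist_force: [-0.4, -0.5, -0.7]
finger_gap: 0.0124
[ 0.5951 -0.0075  0.0788] F [-0.4 -0.5 -0.7] M [-0.003  0.013 -0.013] yawdeg -53.7 q6 0.92
time_s: 8.98
ee_pos: [0.5951, -0.0075, 0.0783]
ee_rot: [0.967, 0.253, -0.0, -0.0]
wrist_force: [-0.3, 0.6, -1.2]
finger_gap: 0.0126
[ 0.5951 -0.0075  0.0783] F [-0.3  0.6 -1.2] M [0.073 0.08  0.038] yawdeg -60.6 q6 1.04
```

```bash
python3 -m crank '[[[0,0,0.4],[0,0,0.0067],1],[[0,0,0],[0,0,0],1]]'; python3 st.py; python3 -m crank '[[[0,0,0.3],[0,0,0.005],1],[[0,0,0],[0,0,0],1]]'; python3 st.py
```

```text
time_s: 9.22
ee_pos: [0.5952, -0.0075, 0.0781]
ee_rot: [0.976, 0.219, -0.0, -0.0]
wrist_force: [0.7, 0.2, -1.3]
finger_gap: 0.0125
[ 0.5952 -0.0075  0.0781] F [ 0.7  0.2 -1.3] M [ 0.008 -0.001  0.047] yawdeg -64.7 q6 1.11
time_s: 9.48
ee_pos: [0.5952, -0.0075, 0.0779]
ee_rot: [0.981, 0.193, -0.0, 0.0]
wrist_force: [1.0, 0.4, -0.5]
finger_gap: 0.0127
[ 0.5952 -0.0075  0.0779] F [ 1.   0.4 -0.5] M [ 0.014  0.002 -0.006] yawdeg -67.7 q6 1.17
```

```bash
python3 -m crank '[[[0,0,0.4],[0,0,0.0067],1],[[0,0,0],[0,0,0],1]]'; python3 st.py; python3 -m crank '[[[0,0,0.4],[0,0,0.0067],1],[[0,0,0],[0,0,0],1]]'; python3 st.py
```

```text
time_s: 9.72
ee_pos: [0.5953, -0.0075, 0.0776]
ee_rot: [0.987, 0.158, 0.0, 0.0]
wrist_force: [-0.3, 0.8, 0.2]
finger_gap: 0.0122
[ 0.5953 -0.0075  0.0776] F [-0.3  0.8  0.2] M [-0.008 -0.088 -0.053] yawdeg -71.8 q6 1.24
time_s: 9.98
ee_pos: [0.5954, -0.0075, 0.0773]
ee_rot: [0.992, 0.124, 0.0, 0.0]
wrist_force: [0.2, -0.2, 0.5]
finger_gap: 0.0127
[ 0.5954 -0.0075  0.0773] F [ 0.2 -0.2  0.5] M [-0.002 -0.052 -0.035] yawdeg -75.8 q6 1.31
```

```bash
python3 -m crank '[[[0,0,0.4],[0,0,0.0067],1],[[0,0,0],[0,0,0],1]]'; python3 st.py; python3 -m crank '[[[0,0,0.4],[0,0,0.0067],1],[[0,0,0],[0,0,0],1]]'; python3 st.py
```

```text
time_s: 10.22
ee_pos: [0.5953, -0.0075, 0.0769]
ee_rot: [0.996, 0.089, 0.0, 0.0]
wrist_force: [0.6, -1.4, -0.3]
finger_gap: 0.0122
[ 0.5953 -0.0075  0.0769] F [ 0.6 -1.4 -0.3] M [-0.003 -0.112  0.017] yawdeg -79.8 q6 1.38
time_s: 10.48
ee_pos: [0.5953, -0.0075, 0.0766]
ee_rot: [0.999, 0.054, 0.0, 0.0]
wrist_force: [0.1, -0.3, -0.9]
finger_gap: 0.0122
[ 0.5953 -0.0075  0.0766] F [ 0.1 -0.3 -0.9] M [-0.071 -0.046  0.001] yawdeg -83.8 q6 1.45
```

```bash
python3 -m crank '[[[0,0,0.5],[0,0,0.0083],1],[[0,0,0.5],[0,0,0.0083],1],[[0,0,0],[0,0,0],1]]'; python3 st.py; python3 -m crank '[[[0,0,0.5],[0,0,0.0083],1],[[0,0,0],[0,0,0],1]]'; python3 st.py
```

```text
time_s: 10.85
ee_pos: [0.5952, -0.0075, 0.0757]
ee_rot: [0.999, -0.033, -0.0, 0.0]
wrist_force: [-0.2, 0.2, -0.2]
finger_gap: 0.0124
[ 0.5952 -0.0075  0.0757] F [-0.2  0.2 -0.2] M [-0.06  -0.011 -0.012] yawdeg -93.8 q6 1.62
time_s: 11.1
ee_pos: [0.5952, -0.0075, 0.0753]
ee_rot: [0.997, -0.077, -0.0, 0.0]
wrist_force: [-0.1, 0.1, 0.7]
finger_gap: 0.0125
[ 0.5952 -0.0075  0.0753] F [-0.1  0.1  0.7] M [-0.014 -0.057  0.012] yawdeg -98.8 q6 1.71
```

```bash
python3 -m crank '[[[0,0,0.4],[0,0,0.0067],1],[[0,0,0],[0,0,0],1]]'; python3 st.py; python3 -m crank '[[[0,0,0.4],[0,0,0.0067],1],[[0,0,0],[0,0,0],1]]'; python3 st.py
```

```text
time_s: 11.35
ee_pos: [0.5956, -0.0076, 0.0752]
ee_rot: [0.994, -0.111, 0.0, 0.0]
wrist_force: [0.5, 0.4, 2.1]
finger_gap: 0.0126
[ 0.5956 -0.0076  0.0752] F [0.5 0.4 2.1] M [-0.112 -0.124 -0.027] yawdeg -102.8 q6 1.78
time_s: 11.6
ee_pos: [0.5959, -0.0076, 0.0752]
ee_rot: [0.989, -0.146, 0.001, -0.0]
wrist_force: [-0.1, -0.7, 4.8]
finger_gap: 0.0128
[ 0.5959 -0.0076  0.0752] F [-0.1 -0.7  4.8] M [-0.193 -0.198 -0.006] yawdeg -106.8 q6 1.85
```

```bash
python3 -m crank '[[[0,0,0.3],[0,0,0],1],[[0,0,0],[0,0,0],1]]'; python3 st.py; python3 -m crank '[[[0,0,0.2],[0,0,0],1],[[0,0,0],[0,0,0],1]]'; python3 st.py
```

```text
time_s: 11.85
ee_pos: [0.5959, -0.0076, 0.0752]
ee_rot: [0.985, -0.172, 0.001, -0.0]
wrist_force: [0.6, -0.2, 6.1]
finger_gap: 0.0128
[ 0.5959 -0.0076  0.0752] F [ 0.6 -0.2  6.1] M [-0.19  -0.131 -0.024] yawdeg -109.8 q6 1.9
time_s: 12.1
ee_pos: [0.5959, -0.0077, 0.0752]
ee_rot: [0.982, -0.189, 0.001, -0.0]
wrist_force: [0.9, -0.9, 5.3]
finger_gap: 0.0123
[ 0.5959 -0.0077  0.0752] F [ 0.9 -0.9  5.3] M [-0.202 -0.096 -0.015] yawdeg -111.8 q6 1.94
```

```bash
python3 -m crank '[[[0,0,0.15],[0,0,0],1],[[0,0,0],[0,0,0],1]]'; python3 st.py; python3 -c "
from h import *
f=shot('side','s4')
cv2.imwrite('pics/c5.png',cv2.resize(f['frame'][170:260,270:380,::-1],(660,540),interpolation=3))"
```

```text
time_s: 12.35
ee_pos: [0.5959, -0.0077, 0.0752]
ee_rot: [0.979, -0.202, 0.001, -0.0]
wrist_force: [0.4, -1.1, 5.2]
finger_gap: 0.0126
[ 0.5959 -0.0077  0.0752] F [ 0.4 -1.1  5.2] M [-0.244 -0.142 -0.021] yawdeg -113.3 q6 1.96
```

View pics/c5.png

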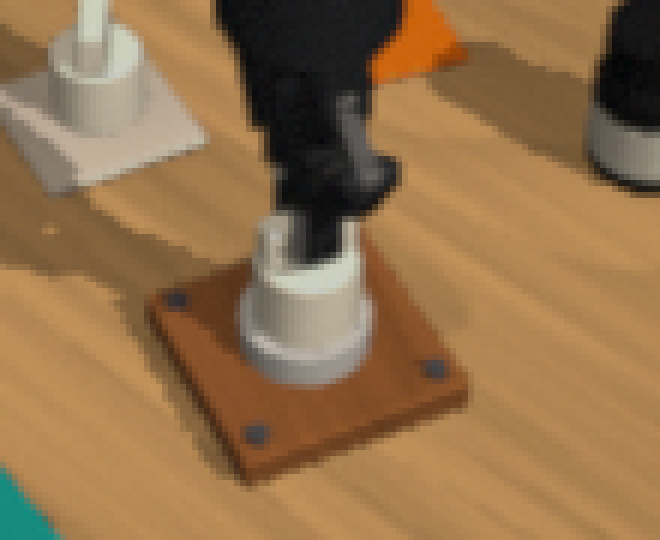

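The lid sits on the shoulder (crop 305,330). I keep turning gently to feel the screw stop.

```bash
python3 -m crank '[[[0,0,0.2],[0,0,0],1],[[0,0,0],[0,0,0],1]]'; python3 st.py; python3 -m crank '[[[0,0,0.15],[0,0,0],1],[[0,0,0],[0,0,0],1]]'; python3 st.py
```

```text
time_s: 12.65
ee_pos: [0.5958, -0.0077, 0.0752]
ee_rot: [0.976, -0.219, 0.001, -0.0]
wrist_force: [0.2, -1.7, 5.8]
finger_gap: 0.0125
[ 0.5958 -0.0077  0.0752] F [ 0.2 -1.7  5.8] M [-0.246 -0.112 -0.051] yawdeg -115.3 q6 2.0
time_s: 12.9
ee_pos: [0.5958, -0.0077, 0.0752]
ee_rot: [0.973, -0.232, 0.001, -0.0]
wrist_force: [0.4, -1.5, 6.6]
finger_gap: 0.0121
[ 0.5958 -0.0077  0.0752] F [ 0.4 -1.5  6.6] M [-0.266 -0.172 -0.02 ] yawdeg -116.8 q6 2.02
```

```bash
python3 -m crank '[[[0,0,0.15],[0,0,0],1],[[0,0,0],[0,0,0],1]]'; python3 st.py; python3 -m crank '[[[0,0,0.1],[0,0,0],1],[[0,0,0],[0,0,0],1]]'; python3 st.py
```

```text
time_s: 13.15
ee_pos: [0.5958, -0.0077, 0.0752]
ee_rot: [0.97, -0.244, 0.001, -0.0]
wrist_force: [0.3, -1.3, 4.2]
finger_gap: 0.0128
[ 0.5958 -0.0077  0.0752] F [ 0.3 -1.3  4.2] M [-0.218 -0.125  0.013] yawdeg -118.3 q6 2.05
time_s: 13.4
ee_pos: [0.5959, -0.0077, 0.0752]
ee_rot: [0.968, -0.253, 0.001, -0.0]
wrist_force: [0.7, -1.4, 5.3]
finger_gap: 0.0124
[ 0.5959 -0.0077  0.0752] F [ 0.7 -1.4  5.3] M [-0.261 -0.16  -0.08 ] yawdeg -119.3 q6 2.07
```

```bash
python3 -m crank '[[[0,0,0.15],[0,0,0],1],[[0,0,0],[0,0,0],1]]'; python3 st.py; python3 -m crank '[[[0,0,0.15],[0,0,0],1],[[0,0,0],[0,0,0],1]]'; python3 st.py
```

```text
time_s: 13.65
ee_pos: [0.5958, -0.0077, 0.0752]
ee_rot: [0.964, -0.265, 0.001, -0.0]
wrist_force: [0.8, -1.7, 6.3]
finger_gap: 0.0128
[ 0.5958 -0.0077  0.0752] F [ 0.8 -1.7  6.3] M [-0.316 -0.136 -0.002] yawdeg -120.8 q6 2.09
time_s: 13.9
ee_pos: [0.5958, -0.0077, 0.0752]
ee_rot: [0.961, -0.278, 0.001, -0.0]
wrist_force: [0.9, -1.6, 5.9]
finger_gap: 0.0129
[ 0.5958 -0.0077  0.0752] F [ 0.9 -1.6  5.9] M [-0.273 -0.057 -0.045] yawdeg -122.3 q6 2.12
```

```bash
python3 -m crank '[[[0,0,0.1],[0,0,0],1],[[0,0,0],[0,0,0],1]]'; python3 st.py; python3 -m crank '[[[0,0,0.1],[0,0,0],1],[[0,0,0],[0,0,0],1]]'; python3 st.py
```

```text
time_s: 14.15
ee_pos: [0.5958, -0.0077, 0.0752]
ee_rot: [0.958, -0.286, 0.001, -0.0]
wrist_force: [1.2, -1.4, 5.9]
finger_gap: 0.0127
[ 0.5958 -0.0077  0.0752] F [ 1.2 -1.4  5.9] M [-0.304 -0.113  0.012] yawdeg -123.3 q6 2.14
time_s: 14.4
ee_pos: [0.5958, -0.0077, 0.0752]
ee_rot: [0.956, -0.295, 0.001, -0.0]
wrist_force: [0.4, -1.6, 6.5]
finger_gap: 0.0124
[ 0.5958 -0.0077  0.0752] F [ 0.4 -1.6  6.5] M [-0.395 -0.072 -0.024] yawdeg -124.3 q6 2.15
```

```bash
python3 -m crank '[[[0,0,0],[0,0,-0.012],1],[[0,0,0],[0,0,0],1]]'; python3 st.py; python3 -m crank '[[[0,0,0],[0,0,-0.012],1],[[0,0,0],[0,0,0],1]]'; python3 st.py
```

```text
time_s: 14.65
ee_pos: [0.5954, -0.0076, 0.0752]
ee_rot: [0.955, -0.296, 0.0, 0.0]
wrist_force: [1.2, -0.3, 0.9]
finger_gap: 0.0122
[ 0.5954 -0.0076  0.0752] F [ 1.2 -0.3  0.9] M [-0.324 -0.352  0.037] yawdeg -124.4 q6 2.16
time_s: 14.9
ee_pos: [0.5949, -0.0074, 0.0753]
ee_rot: [0.955, -0.296, -0.0, 0.0]
wrist_force: [2.3, 0.4, -5.1]
finger_gap: 0.0124
[ 0.5949 -0.0074  0.0753] F [ 2.3  0.4 -5.1] M [-0.012 -0.535  0.024] yawdeg -124.5 q6 2.16
```

```bash
python3 -m crank '[[[0,0,0.1],[0,0,0.011],1],[[0,0,0],[0,0,0],1]]'; python3 st.py; python3 st.py; python3 -m crank '[[[0,0,0.1],[0,0,0],1],[[0,0,0],[0,0,0],1]]'; python3 st.py;python3 -m crank '[[[0,0,0.1],[0,0,0],1],[[0,0,0],[0,0,0],1]]'; python3 st.py
```

```text
time_s: 15.15
ee_pos: [0.5951, -0.0073, 0.0752]
ee_rot: [0.952, -0.305, -0.0, -0.0]
wrist_force: [1.0, 0.6, -1.9]
finger_gap: 0.0124
[ 0.5951 -0.0073  0.0752] F [ 1.   0.6 -1.9] M [ 0.13  -0.249 -0.011] yawdeg -125.5 q6 2.18
[ 0.5951 -0.0073  0.0752] F [ 1.   0.6 -1.9] M [ 0.13  -0.249 -0.011] yawdeg -125.5 q6 2.18
time_s: 15.4
ee_pos: [0.5952, -0.0074, 0.0753]
ee_rot: [0.95, -0.313, -0.0, -0.0]
wrist_force: [1.2, 0.7, -2.0]
finger_gap: 0.0129
[ 0.5952 -0.0074  0.0753] F [ 1.2  0.7 -2. ] M [ 0.279 -0.238  0.012] yawdeg -126.5 q6 2.19
time_s: 15.65
ee_pos: [0.5952, -0.0074, 0.0752]
ee_rot: [0.947, -0.322, -0.0, -0.0]
wrist_force: [0.8, 1.6, -2.7]
finger_gap: 0.0127
[ 0.5952 -0.0074  0.0752] F [ 0.8  1.6 -2.7] M [ 0.326 -0.198  0.037] yawdeg -127.5 q6 2.21
```

Run:
```python
from h import *
f=shot('wrist','w5')
cv2.imwrite('pics/c6.png',cv2.resize(f['frame'][140:340,200:440,::-1],(720,600),interpolation=3))
```

```text
(no output)
```

View pics/c6.png

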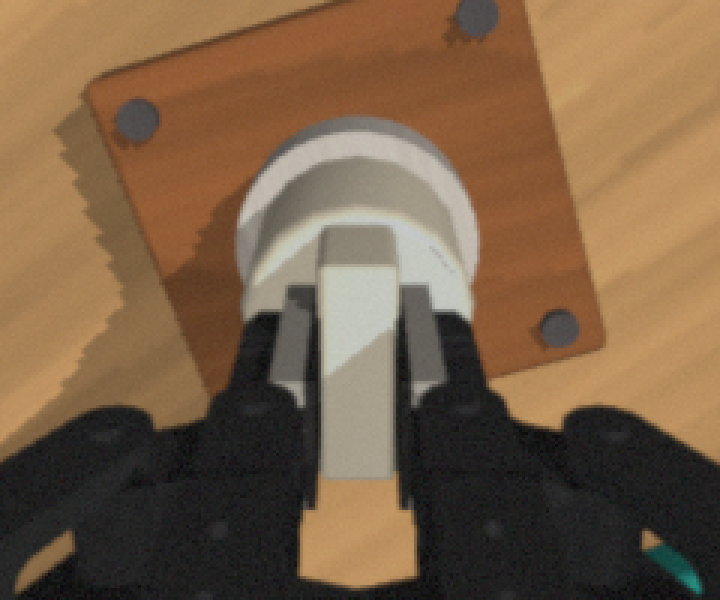

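The blade is parallel to the tool axes, with no slip in the grip, and about 17° past the block's axis. I average the moment to feel the thrust.

```bash
cat > avg.py <<'E'
from plant import robot;import numpy as np
L=[]
for i in range(8): robot.grab_frame("wrist");s=robot.sense();L.append(np.r_[s['ee_pos']*1000,s['wrist_force'],s['moment']])
L=np.array(L);print(L.mean(0).round(3),"Mz se",(L[:,8].std()/8**.5).round(3))
E
python3 avg.py; python3 -m crank '[[[0,0,0.15],[0,0,0],1],[[0,0,0],[0,0,0],1]]';python3 avg.py
```

```text
[ 5.95186e+02 -7.41800e+00  7.52280e+01  1.04100e+00  2.15600e+00
 -2.81300e+00  4.14000e-01 -2.04000e-01  8.50000e-02] Mz se 0.013
time_s: 16.35
ee_pos: [0.5952, -0.0075, 0.0752]
ee_rot: [0.943, -0.334, -0.0, 0.0]
wrist_force: [1.9, 1.6, -3.9]
finger_gap: 0.0122
[ 5.9525e+02 -7.5020e+00  7.5212e+01  1.8510e+00  2.3240e+00 -4.5010e+00
  3.9300e-01 -2.8400e-01  1.1500e-01] Mz se 0.012
```

```bash
python3 -m crank '[[[0,0,0.07],[0,0,0.01],1],[[0,0,0],[0,0,0],1]]';python3 avg.py
```

```text
time_s: 17.0
ee_pos: [0.5954, -0.0075, 0.0752]
ee_rot: [0.941, -0.34, 0.0, -0.0]
wrist_force: [-0.2, 2.8, 2.3]
finger_gap: 0.0129
[ 5.95373e+02 -7.49100e+00  7.51620e+01 -8.66000e-01  2.46700e+00
  5.41200e+00  3.79000e-01  2.03000e-01  2.37000e-01] Mz se 0.007
```

Mz is now 0.24 N m and Fz +5 N at z = 0.0752, against an expected home height of 0.0751. So it is snug and fully home. I unscrew.

```bash
python3 -m crank '[[[0,0,-0.4],[0,0,-0.006],1],[[0,0,-0.8],[0,0,-0.003],1],[[0,0,-0.9],[0,0,-0.004],1],[[0,0,0],[0,0,0],1]]';python3 st.py; python3 -m crank '[[[0,0,-0.9],[0,0,-0.018],1],[[0,0,-0.9],[0,0,-0.015],1],[[0,0,-0.9],[0,0,-0.015],1],[[0,0,0],[0,0,0],1]]';python3 st.py
```

```text
time_s: 17.9
ee_pos: [0.5951, -0.0079, 0.0752]
ee_rot: [0.987, -0.163, -0.0, 0.0]
wrist_force: [0.0, -0.7, -1.5]
finger_gap: 0.0127
[ 0.5951 -0.0079  0.0752] F [ 0.  -0.7 -1.5] M [-0.062 -0.008 -0.003] yawdeg -108.8 q6 1.88
time_s: 18.4
ee_pos: [0.5951, -0.0077, 0.0776]
ee_rot: [0.998, 0.07, -0.0, 0.0]
wrist_force: [0.2, -0.8, -1.1]
finger_gap: 0.0123
[ 0.5951 -0.0077  0.0776] F [ 0.2 -0.8 -1.1] M [-0.002 -0.026  0.024] yawdeg -81.9 q6 1.42
```

```bash
python3 -m crank '[[[0,0,-0.9],[0,0,-0.01],1],[[0,0,-0.9],[0,0,-0.015],1],[[0,0,-0.9],[0,0,-0.015],1],[[0,0,-0.9],[0,0,-0.015],1],[[0,0,0],[0,0,0],1]]';python3 st.py; python3 -m crank '[[[0,0,-0.9],[0,0,-0.015],1],[[0,0,-0.9],[0,0,-0.015],1],[[0,0,-0.9],[0,0,-0.015],1],[[0,0,-0.9],[0,0,-0.015],1],[[0,0,-0.9],[0,0,-0.015],1],[[0,0,0],[0,0,0],1]]';python3 st.py
```

```text
time_s: 19.02
ee_pos: [0.5952, -0.0076, 0.0804]
ee_rot: [0.927, 0.374, -0.0, 0.0]
wrist_force: [0.1, 0.9, -1.2]
finger_gap: 0.0124
[ 0.5952 -0.0076  0.0804] F [ 0.1  0.9 -1.2] M [ 0.051 -0.011  0.005] yawdeg -46.0 q6 0.79
time_s: 19.77
ee_pos: [0.5952, -0.0076, 0.0842]
ee_rot: [0.714, 0.7, -0.0, -0.0]
wrist_force: [-0.3, -0.2, -0.9]
finger_gap: 0.0126
[ 0.5952 -0.0076  0.0842] F [-0.3 -0.2 -0.9] M [-0.016 -0.008 -0.009] yawdeg -1.1 q6 0.0
```

```bash
python3 -m crank '[[[0,0,0],[0,0,-0.04],1],[[0,0,0],[0,0,-0.04],1],[[0,0,0],[0,0,0],1]]';python3 st.py
```

```text
time_s: 20.15
ee_pos: [0.5954, -0.0075, 0.0886]
ee_rot: [0.712, 0.702, 0.0, 0.0]
wrist_force: [0.4, 0.6, -1.0]
finger_gap: 0.0122
[ 0.5954 -0.0075  0.0886] F [ 0.4  0.6 -1. ] M [-0.034 -0.05   0.055] yawdeg -0.8 q6 -0.0
```

```bash
python3 -m crank '[[[0,0,0],[0,0,-0.2],1],[[0,0,0],[0,0,-0.6],1],[[0,0,0],[0,0,-0.6],1],[[0,0,0],[-0.5,0,0],1],[[0,0,0],[-0.8,0,0],1],[[0,0,0],[-0.5,0,0],1],[[0,0,0],[0,0,0],1],[[0,0,0],[0,0,0],1]]'
python3 - <<'E'
from h import *
f=shot('wrist','w6');s=shot('side','s6')
u=proj(f,(.595,-.007,.04));print(u)
x,y=u.astype(int)
a=cv2.resize(f['frame'][max(0,y-60):max(0,y-60)+120,x-70:x+70],(400,343),interpolation=3)
b=cv2.resize(s['frame'][200:320,340:480],(400,343),interpolation=3)
cv2.imwrite('pics/c7.png',np.hstack([a,b])[:,:,::-1])
E
```

```text
time_s: 21.15
ee_pos: [0.5942, -0.0971, 0.1586]
ee_rot: [0.712, 0.703, 0.0, -0.0]
wrist_force: [-0.9, -0.0, -1.3]
finger_gap: 0.0128
[318.68335382  95.27554694]
```

View pics/c7.png

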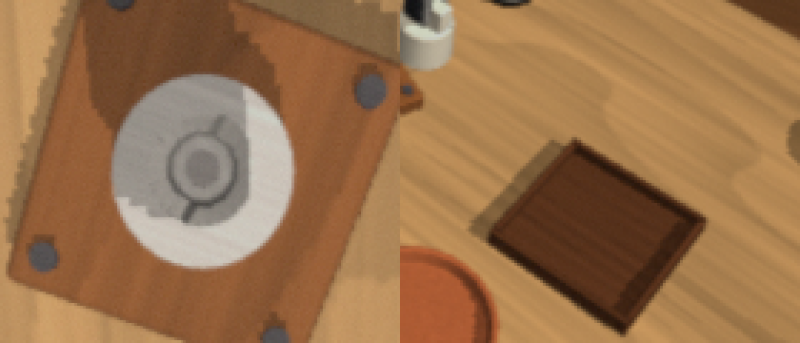

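The shoulder now looks flat and even, with no raised ring step (crop 203,170), so the ring is pressed. Tray top corners are at (577,141), (706,222), (624,333), (490,238) in the right half.

Run:
```python
from h import *
s=np.load("pics/s6.npz")
P=np.array([onz(s,(np.array(u)-[400,0])*.35+[340,200],.018) for u in [(577,141),(706,222),(624,333),(490,238)]]);print(P.round(3).tolist(),P.mean(0).round(4))
```

```text
[[0.678, -0.207, 0.018], [0.682, -0.333, 0.018], [0.55, -0.341, 0.018], [0.546, -0.215, 0.018]] [ 0.6142 -0.2741  0.018 ]
```

```bash
python3 -m crank '[[[0,0,0],[-0.5,0.06,0],1],[[0,0,0],[-0.85,0.1,0],1],[[0,0,0],[-0.85,0.1,0],1],[[0,0,0],[-0.84,0.1,0],1],[[0,0,0],[-0.5,0.04,0],1],[[0,0,0],[0,0,0.4],1],[[0,0,0],[0,0,0.8],1],[[0,0,0],[0,0,0.6],1],[[0,0,0],[0,0,0.25],1],[[0,0,0],[0,0,0],1]]'; python3 st.py
```

```text
time_s: 22.5
ee_pos: [0.6115, -0.2735, 0.0548]
ee_rot: [0.711, 0.703, -0.0, -0.001]
wrist_force: [0.6, -0.7, -1.3]
finger_gap: 0.0124
[ 0.6115 -0.2735  0.0548] F [ 0.6 -0.7 -1.3] M [0.014 0.03  0.005] yawdeg -0.7 q6 -0.41
```

```bash
python3 -m crank '[[[0,0,0],[0.0,0.04,0.1],1],[[0,0,0],[0,0,0.05],1],[[0,0,0],[0,0,0],1]]'; python3 st.py;  python3 -m crank '[[[0,0,0],[0,0,0.015],1],[[0,0,0],[0,0,0],1]]'; python3 st.py
```

```text
time_s: 22.88
ee_pos: [0.6142, -0.2748, 0.0487]
ee_rot: [0.711, 0.703, 0.0, 0.0]
wrist_force: [-0.2, 0.3, -0.8]
finger_gap: 0.0123
[ 0.6142 -0.2748  0.0487] F [-0.2  0.3 -0.8] M [-0.006  0.04   0.011] yawdeg -0.7 q6 -0.41
time_s: 23.12
ee_pos: [0.614, -0.2748, 0.0477]
ee_rot: [0.711, 0.703, 0.0, 0.0]
wrist_force: [0.2, 0.2, -1.3]
finger_gap: 0.0128
[ 0.614  -0.2748  0.0477] F [ 0.2  0.2 -1.3] M [ 0.051  0.01  -0.004] yawdeg -0.7 q6 -0.41
```

```bash
python3 -m crank '[[[0,0,0],[0,0,0.02],1],[[0,0,0],[0,0,0],1]]'; python3 st.py;  python3 -m crank '[[[0,0,0],[0,0,0.015],1],[[0,0,0],[0,0,0],1]]'; python3 st.py
```

```text
time_s: 23.38
ee_pos: [0.6141, -0.2749, 0.0472]
ee_rot: [0.711, 0.703, 0.0, 0.0]
wrist_force: [-1.0, 0.3, 4.9]
finger_gap: 0.0127
[ 0.6141 -0.2749  0.0472] F [-1.   0.3  4.9] M [0.051 0.356 0.033] yawdeg -0.7 q6 -0.41
time_s: 23.62
ee_pos: [0.6141, -0.2749, 0.0471]
ee_rot: [0.711, 0.703, 0.0, 0.0]
wrist_force: [-3.2, 0.8, 11.7]
finger_gap: 0.0126
[ 0.6141 -0.2749  0.0471] F [-3.2  0.8 11.7] M [0.306 0.742 0.002] yawdeg -0.7 q6 -0.41
```

```bash
python3 -m crank '[[[0,0,0],[0,0,-0.017],1],[[0,0,0],[0,0,0],1],[[0,0,0],[0,0,0],0.35],[[0,0,0],[0,0,0],0.35],[[0,0,0],[0,0,0],0.35],[[0,0,0],[0,0,0],0.35]]'; python3 st.py;  python3 -m crank '[[[0,0,0],[0,0,-0.2],0.35],[[0,0,0],[0,0,-0.6],0.35],[[0,0,0],[0,0,-0.8],0.35],[[0,0,0],[0,0,-0.8],0.35],[[0,0,0],[-0.5,0,0],0.35],[[0,0,0],[-0.8,0,0],0.35],[[0,0,0],[-0.5,0,0],0.35],[[0,0,0],[0,0,0],0.35],[[0,0,0],[0,0,0],0.35]]'
python3 - <<'E'
from h import *
f=shot('wrist','w7');s=shot('side','s7')
u=proj(f,(.614,-.274,.03));print(u)
a=cv2.resize(f['frame'],(400,250),interpolation=3)
b=cv2.resize(s['frame'],(400,250),interpolation=3)
y,x=max(0,int(u[1])-70),int(u[0])-90
c=cv2.resize(f['frame'][y:y+140,x:x+180],(400,311),interpolation=3)
d=cv2.resize(s['frame'][200:330,340:480],(400,311),interpolation=3)
cv2.imwrite('pics/c8.png',np.vstack([np.hstack([a,b]),np.hstack([c,d])])[:,:,::-1])
E
python3 st.py
```

```text
time_s: 24.38
ee_pos: [0.614, -0.2747, 0.0465]
ee_rot: [0.711, 0.703, -0.0, -0.0]
wrist_force: [0.8, 0.7, -1.0]
finger_gap: 0.0554
[ 0.614  -0.2747  0.0465] F [ 0.8  0.7 -1. ] M [ 0.003 -0.004  0.001] yawdeg -0.7 q6 -0.41
time_s: 25.5
ee_pos: [0.6125, -0.3642, 0.166]
ee_rot: [0.712, 0.703, 0.0, -0.001]
wrist_force: [0.7, 0.4, 1.0]
finger_gap: 0.0554
[319.55312092  96.31611267]
[ 0.6128 -0.3638  0.1663] F [ 0.9 -0.9  0. ] M [ 0.039 -0.021  0.04 ] yawdeg -0.7 q6 -0.53
```

View pics/c8.png

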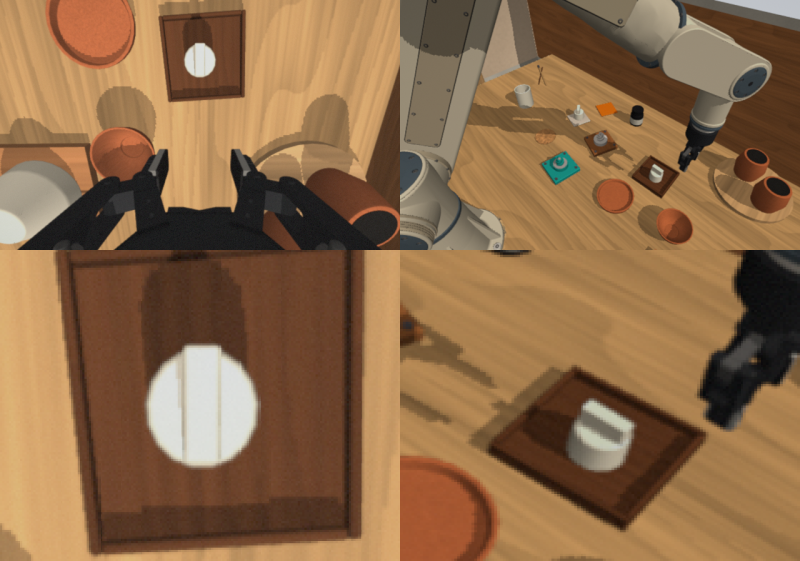

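The lid stands upright near the tray's middle (lower left 202,405), and the other objects are where they were. Last picture: the gauge before and after, to check the ring.

Run:
```python
from h import *
k=lambda n,c=(300,205),r=(24,20):cv2.resize(np.load(f'pics/{n}.npz')['frame'][205:245,298:346],(400,333),interpolation=3)
def w(n,p=(.595,-.007,.04)):
    f=np.load(f'pics/{n}.npz');x,y=proj(f,p).astype(int);r=24 if n=='w0' else 34
    return cv2.resize(f['frame'][y-r:y+r,x-r:x+r],(266,266),interpolation=3)
t=np.hstack([k('side0'),k('s7')]);b=np.zeros((266,800,3),np.uint8);b[:,:266]=w('w0');b[:,400:666]=w('w6')
cv2.imwrite('pics/c9.png',np.vstack([t,b])[:,:,::-1])
```

```text
(no output)
```

View pics/c9.png

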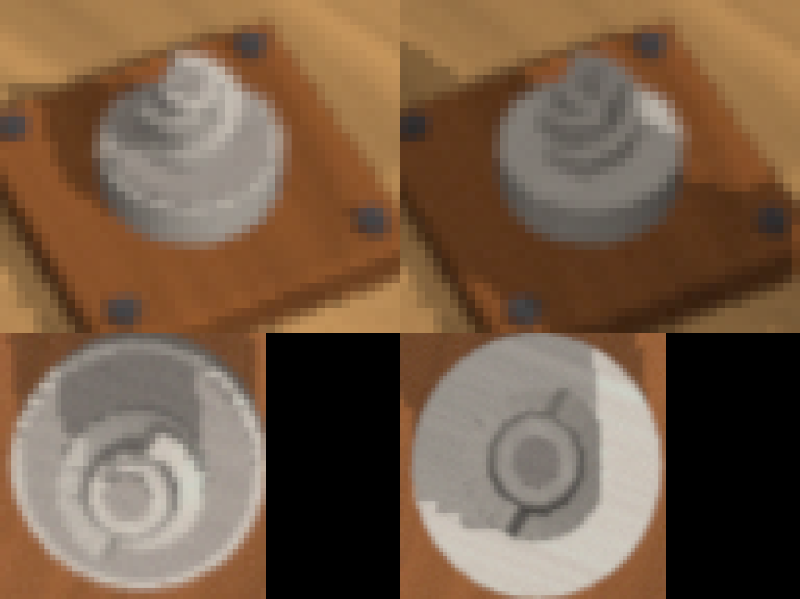

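Before (left), a ring step shows inside the shoulder's bright edge. After (right), the shoulder is even, so the ring is flush, and the nose pin still shows. I hand in.

```bash
python3 -c "
from plant import robot;print(robot.hand_in())"
```

```text
the job is handed in; nothing more can be done
None
```

The lid from the cork mat went fully home on the wooden-block gauge. I unscrewed it and set it down upright near the middle of the square wooden tray, then handed the job in at about 26 s.

**Checks that agreed**
- The lid turned well past the point where a bad lid would stop, with no thrust.
- The stop came at the expected shoulder height (measured 0.0752 m, expected 0.0751 m). The final turning moment was about 0.24 N m, with about 5 N at the wrist.
- The before and after pictures show the shoulder ring's step gone, so it is pressed flush. The nose pin still shows as a disc on the nose, but its height cannot be read from the pictures.
- The last views show the lid upright in the tray. The other lid, the mug, the jar and the bowl looked unmoved, judged by eye only.

**Checks that disagreed**
- The stop felt snug about 19° (0.33 rad) past the gauge's measured axis, where some 0.2 rad was stated.
- The lid touched the tray floor about 1 mm sooner than the grip height predicted, so it may have slipped slightly in the grip.
- The thrust at the stop was only inferred from the moment, at roughly 12 to 20 N.

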